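Close the storage jar that was left open

TASK

One of the three clip-top jars on the worktop has been left open with its lid leaning back. With the fingertips, swing that lid gently over until it lies shut, press down lightly on the middle of it for a moment so that it seats on its rubber ring, and withdraw. Do not lift, tip or shift the jar, do not slam the lid, and touch nothing else.

Things in the scene. Friction and masses are not known exactly. Their poses are not given: they have to be found in the camera images.
- jar_open: The clip-top glass jar that stands open, part filled with something brown: 90 mm across, 114 mm high when shut, mouth rim about 103 mm high, about 0.85 kg, standing loose. Origin: middle of its underside. Its x axis points from its front (wire clip) to its back (hinge), z up.
- jar_open_lid (a joint): Lid hinge angle in rad: 0 is shut, lid flat on the rim; about 1.57 stands upright; stop at 1.92, leaning back. Stays where it is left. Turning takes about 0.05 N m, plus up to 0.04 N m to lift the lid's weight, plus 0.05 N m per rad/s: a fast push high on the lid tips the jar. Shut, it rests on a rigid stop; the clip does not move.
- jar_hinge (a point): Point on the lid's hinge axis, at the back of the open jar, 47 mm behind its middle and 104 mm up; axes as the jar's. The hinge axis runs along the jar's y.
- lid_middle (a point): Middle of the lid's outer (upper) face, 46 mm from the hinge axis and 10 mm outside it. z points straight out of that face: up when shut, to the jar's back when the lid stands upright. x points from the lid's free edge to the hinge. The lid is a glass disc 80 mm across, 10 mm thick.
- jar_white: Clip-top glass jar, shut, with white contents: 90 mm across, 114 mm high. Leave alone. Origin: middle of its underside.
- jar_packets: Clip-top glass jar, shut, with folded paper packets inside: 90 mm across, 114 mm high. Leave alone. Origin: middle of its underside.
- mug: White mug to the left of the jars, 80 mm across, 98 mm high, with a handle. Leave alone. Origin: underside, midway along its 112 mm length with the handle.
- spoon: Teaspoon lying in front of the jars, 132 mm long, 11 mm high. Leave alone. Origin: middle of its underside.
- timer: Round twist timer to the right of the jars, 60 mm across, 42 mm high. Leave alone. Origin: middle of its underside.
- mug_back: Brown mug at the back, 80 mm across, 98 mm high, with a handle. Leave alone. Origin: underside, midway along its length.
- pepper_mill: Turned wooden mill at the back, 58 mm across, 170 mm high. Leave alone. Origin: middle of its underside.
- shaker: White egg-shaped shaker at the back, 48 mm across, 60 mm high. Leave alone. Origin: middle of its underside.
- toaster: Cream four-slot toaster on the right, 340 mm wide, 239 mm deep, 189 mm high. Leave alone. Origin: middle of its underside.
- kettle: Cream kettle standing on its round power base at the back left, 192 x 228 mm and 231 mm high in all. Leave alone. Origin: middle of the kettle's underside.
- crock: White crock with wooden utensils at the back right, about 115 x 153 mm over all, 326 mm high. Leave alone. Origin: middle of its underside.
- oil_bottle: Tall dark green bottle at the back, 60 mm across, 272 mm high. Leave alone. Origin: middle of its underside.
Mind the look-alikes: they are no part of the job. What is shaped like the jar_open but yellow is not meant.

How it is judged:
On the way, in this order (a step that is already met when the one before it is completed fails the run):
1. the lid has been swung past upright and is coming down (value of joint jar_open_lid below 0.9 rad).
2. the lid lies shut and is pressed lightly from above, near its middle (value of joint jar_open_lid below 0.03 rad and contact force between the fingers and jar_open above 1.5 N and horizontal distance between the grasp point and lid_middle below 0.025 m and height (world z) of the grasp point above 0.12 m), for 0.15 s.
At the end, for the whole second after the job is handed in: The lid is shut (within 0.03 rad), after a light press of at least 1.5 N for 0.15 s within 25 mm of its middle; the jar stands upright, at rest, within 20 mm of where it stood; every other loose thing is within 10 mm of where it stood (value of joint jar_open_lid below 0.03 rad and distance of jar_open from where it was at the start of the episode below 0.02 m and angle between jar_open's own z axis and vertical below 0.05 rad and linear speed of jar_open below 0.01 m/s and distance of each of jar_white, jar_packets, mug, spoon, timer, mug_back, pepper_mill, shaker from where it was at the start of the episode below 0.01 m); the robot touches nothing.
It fails at once if the open jar is lifted or carried (20 mm up, or 30 mm along the worktop) (height (world z) of jar_open above 0.02 m or distance of jar_open from where it was at the start of the episode above 0.03 m).
It fails at once if the open jar is tipped more than 0.2 rad (angle between jar_open's own z axis and vertical above 0.2 rad).
It fails at once if the jar or its lid is pressed with more than 40 N (contact force between the fingers and jar_open above 40 N).
It fails at once if the lid is slammed (faster than 6 rad/s) (velocity of joint jar_open_lid below -6 rad/s).
It fails at once if the robot touches one of the other jars or things, or shifts a loose one more than 15 mm ((contact force between any of the fingers, the arm and jar_white above 0.5 N or contact force between any of the fingers, the arm and jar_packets above 0.5 N or contact force between any of the fingers, the arm and mug above 0.5 N or contact force between any of the fingers, the arm and spoon above 0.5 N or contact force between any of the fingers, the arm and timer above 0.5 N or contact force between any of the fingers, the arm and mug_back above 0.5 N or contact force between any of the fingers, the arm and pepper_mill above 0.5 N or contact force between any of the fingers, the arm and shaker above 0.5 N or contact force between any of the fingers, the arm and toaster above 0.5 N or contact force between any of the fingers, the arm and kettle above 0.5 N or contact force between any of the fingers, the arm and crock above 0.5 N or contact force between any of the fingers, the arm and oil_bottle above 0.5 N) or distance of any of jar_white, jar_packets, mug, spoon, timer, mug_back, pepper_mill, shaker from where it was at the start of the episode above 0.015 m).
It also fails if it takes over 42 s, if anything falls off the work surface, if the arm or the gripper's body presses on something with over 40 N, if the wrist force passes 120 N, or if a joint passes its speed limit or range.

ROBOT

A 6-joint arm with a two-finger parallel gripper is mounted at the origin on a cart in front of the work surface, level with it; the furniture and walls round the work are solid. World frame = base frame: x ahead of the robot, y to its left, z up, the work surface at z = 0. Lengths are in m, angles in rad, forces in N, time in s.
With the tool pointing down it reaches from about 0.3 to 0.775 m from the base axis. Payload 14.6 kg.
Tool frame: the origin (TCP) lies midway between the tips of the shut fingers; the grasp point (between the pads) lies 19 mm behind it; z points along the fingers, y is the line along which they close (so a half turn about z gives the same grasp; the last joint's range is limited). The gripper opens to 94 mm and grips with 3 to 60 N. Pads are 16 mm wide; open, the fingers measure 119 mm over their backs; the gripper's body (75 mm by 177 mm) begins 78 mm behind the grasp point.
Start: joints at [1.067, 0.3, 1.521, -0, 1.321, -0.067], TCP at [0.233, 0.498, 0.205] pointing down, gripper open.
Joint ranges: [-3.03, 3.03], [-0.79, 2.21], [0.23, 2.52], [-1.04, 4.18], [0, 3.07], [-2.55, 2.55]. Speed limits (rad/s): [2.22, 2.22, 2.57, 3.14, 3.14, 3.14].

INTERFACE

Orientations are given as [roll, pitch, yaw] about the fixed x, y, z axes, in that order (R = Rz(yaw) Ry(pitch) Rx(roll)).
In Python, from station import telemetry, optics, ctrl gives the robot as it stands.
- The arm moves only by the tool carry_out, never from a script. Its argument "plan" is a list that holds one entry, the list of rows, each a list of 7 numbers: the shift along the tool's x, y, z in mm, then the turn, a rotation vector about the tool's x, y, z in rad, then the finger opening in mm, from 0 to 94. A call has 1 to 20 rows; each row shifts and turns the commanded pose from where the row before left it, along the tool's axes as they then stand; what a row does not reach is not made up. A row lasts 1/12 s, in which the tool goes at most 41.7 mm and 7.16 degrees, less where a joint would pass 70% of its speed; a pose out of reach is approached as far as the arm can. A call with a gripper value outside its range is refused whole. The fingers move at their own pace and stop on an object; "squeeze" is the grip in N (left out, the last holds). Time passes only in rows, so rows that do not move let the fingers close. It gives the time, the measured TCP pose, the force, the opening and the grip force at its end, in the units of the state.
- telemetry.get_obs(): the state, without advancing time (a new reading comes with each control period).
- optics.camera(name): name is "side" or "top" or "wrist"; returns a dict with "pixels" (420x560x3 uint8, red, green, blue), "intrinsics" (3x3 intrinsics, pixels), "dist_coeffs" ([k1, k2, p1, p2, k3] as OpenCV has them; the pictures are not rectified), "origin" and "rotation" of the camera in the world. Camera axes: x right, y down, z forward; pixel columns grow to the right and rows downward; lengths in m; the calibration is good to about 2 mm. A picture is of the moment at which its call begins. There is no depth.
- ctrl.hand_in(): hands the job in; it is judged then, once.
The state is a dict: "time_s": time; "qpos": joint angles; "joint_vel": joint speeds; "tau": joint torques, N m; "ee_pos": TCP position; "eef_rot": TCP orientation; "force": force on the tool from outside, world axes, zero at the start; "moment": the same for the moment, N m; "grip_width": finger opening in m; "grip_force": force on a finger pad.
Only numpy, scipy, OpenCV 4.12 (cv2) and the standard library are available. Lean on these libraries where they do the work, as an engineer would, in place of code of your own. Each camera call takes 0.05 s, during which the arm holds its last target. There are 200 camera calls.

## Working session

There is one attempt and no reset: what is moved stays moved. The work goes in short steps, Python scripts to look and compute and a tool call to move; the robot and the scene stay as the last step left them, time stands still between calls to the robot, and variables do not carry over. Pictures are saved under pics/ and viewed, at most 10 in all, crops included, and the job is handed in when it is done.

Besides the shell and the picture viewer there is one more tool, called after ">>>" in YAML: its name, and indented under it one key for each argument. carry_out: Moves the arm, as the interface text tells. Its arguments: {"type":"object","properties":{"plan":{"type":"array","items":{"type":"array","items":{"type":"array","items":{"type":"number"}}}},"squeeze":{"type":"number"}},"required":["plan"]}

```bash
mkdir -p pics; cat > h.py <<'E'
import numpy as np,cv2,pickle
from station import telemetry,optics,ctrl
def snap(n,f):
    c=optics.camera(n); cv2.imwrite(f'pics/{f}.png',cv2.cvtColor(c['pixels'],cv2.COLOR_RGB2BGR)); pickle.dump(c,open(f'pics/{f}.pkl','wb')); return c
def ld(f): return pickle.load(open(f'pics/{f}.pkl','rb'))
def ray(c,uv):
    p=cv2.undistortPoints(np.array([[uv]],float),np.array(c['intrinsics']),np.array(c['dist_coeffs'])).ravel()
    return np.array(c['origin']),np.array(c['rotation'])@np.r_[p,1]
def onz(c,uv,z):
    o,d=ray(c,uv); return o+d*(z-o[2])/d[2]
def two(c1,a,c2,b):
    o,d=ray(c1,a);p,e=ray(c2,b); s=np.linalg.lstsq(np.c_[d,-e],p-o,rcond=None)[0]
    A=o+s[0]*d;B=p+s[1]*e; return (A+B)/2,np.linalg.norm(A-B)
def proj(c,P):
    R=np.array(c['rotation']).T
    return cv2.projectPoints(np.array(P,float).reshape(-1,3),cv2.Rodrigues(R)[0],-R@np.array(c['origin']),np.array(c['intrinsics']),np.array(c['dist_coeffs']))[0].reshape(-1,2)
E
python3 - <<'E'
from h import *
np.set_printoptions(precision=3,suppress=True)
ims=[]
for n in('side','top'):
    c=snap(n,n+'0');print(n,c['origin'],c['rotation'])
print(telemetry.get_obs())
E
```

```text
side [0.478 1.043 1.031] [-2.242 -0.014 -3.085]
top [ 0.238 -0.122  1.456] [-2.929 -0.    -1.563]
{'time_s': 0.1, 'qpos': array([ 1.067,  0.3  ,  1.522, -0.   ,  1.321, -0.067]), 'joint_vel': array([ 0.001, -0.002, -0.002, -0.   , -0.002, -0.   ]), 'tau': array([  0.002, -53.264, -35.328,   0.071,   0.023,  -0.   ]), 'ee_pos': array([0.233, 0.498, 0.205]), 'eef_rot': array([-3.141, -0.   ,  2.705]), 'force': array([-0.024, -0.601, -0.323]), 'moment': array([ 0.008,  0.017, -0.02 ]), 'grip_force': 0.0, 'grip_width': 0.09375125192918918}
```

View pics/top0.png

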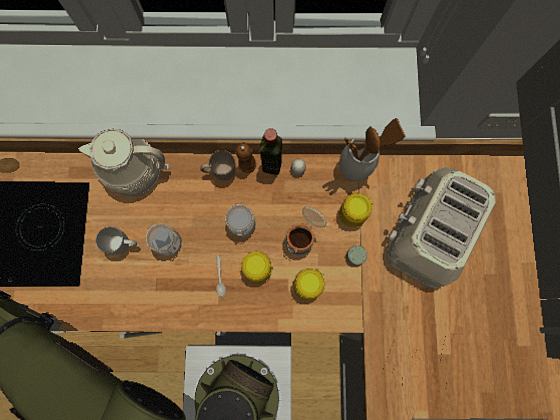

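View pics/side0.png

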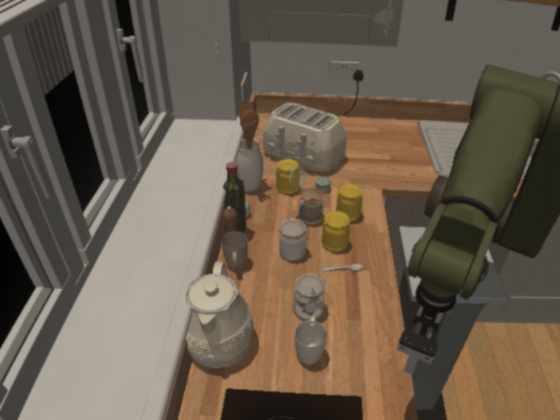

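The top view shows the open brown jar at about (300,240), with its lid leaning back at (315,215). The shut jars are white (239,221) and packets (163,240), and the yellow look-alikes are at (257,266), (309,284) and (356,208). Only the jar at (300,240) is brown with an open mouth, so I'll confirm it in an enlarged crop.

```bash
sed -i 's/^def ray/from scipy.spatial.transform import Rotation as Ro\ndef RM(c): return Ro.from_euler("xyz",c["rotation"]).as_matrix() if np.size(c["rotation"])==3 else np.array(c["rotation"])\ndef ray/; s/np.array(c\[.rotation.\])@/RM(c)@/; s/np.array(c\[.rotation.\]).T/RM(c).T/' h.py
python3 - <<'E'
from h import *
t=cv2.imread('pics/top0.png')[190:310,230:380]; s=cv2.imread('pics/side0.png')[150:270,260:380]
a=cv2.resize(t,None,fx=3.2,fy=3.2,interpolation=2); b=cv2.resize(s,None,fx=2.6,fy=3.2,interpolation=2)
cv2.imwrite('pics/crop0.png',np.hstack([a,b]));print(a.shape,b.shape)
E
```

```text
(384, 480, 3) (384, 312, 3)
```

View pics/crop0.png

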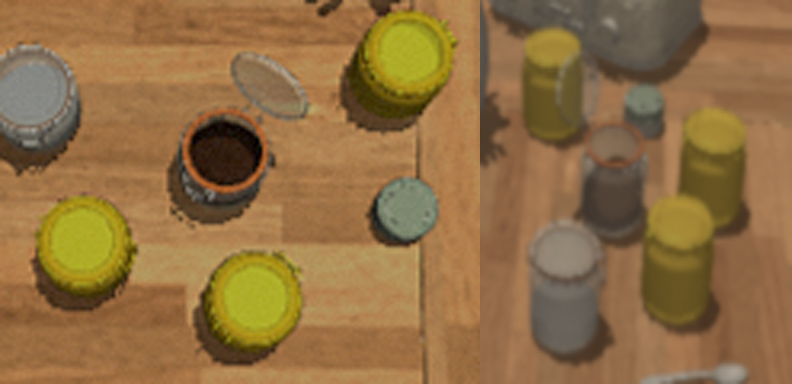

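The crop confirms the open brown jar: its orange ring centre is at top (300.6,237.2), and the lid disc centre is at about (314,217). The side view also shows it open, at about (312,205). Next I'll measure it.

```bash
python3 - <<'E'
from h import *
np.set_printoptions(precision=4,suppress=True)
c=ld('top0');s=ld('side0')
hsv=cv2.cvtColor(c['pixels'],cv2.COLOR_RGB2HSV)
roi=np.zeros(hsv.shape[:2],np.uint8);cv2.circle(roi,(300,237),18,255,-1)
g=c['pixels'].astype(int)
m=((g[...,0]>140)&(g[...,0]-g[...,2]>85)&(hsv[...,1]>140)).astype(np.uint8)*255&roi
y,x=np.where(m);h=cv2.convexHull(np.c_[x,y].astype(np.float32));e=cv2.fitEllipse(h);print(len(x),e)
J=onz(c,e[0],.103);print('rim',J, 'hand',onz(c,(300.6,237.2),.103))
# rim outer width
for p in[(286.5,237),(314.5,237)]:print(onz(c,p,.103))
L=onz(c,(314.1,216.9),.145);print('lid',L,L-J,np.degrees(np.arctan2(*(L-J)[1::-1])))
a=onz(c,(302.5,210.5),.145);b=onz(c,(326.3,224.4),.145);print('lidends',a,b,np.linalg.norm(a-b),np.degrees(np.arctan2(*(b-a)[1::-1]))+90)
# side: rim
print('side rim', onz(s,(260+134/2.6,150+143/3.2),.103), 'two',two(c,(300.6,237.2),s,(260+134/2.6,150+143/3.2)))
print('two lid',two(c,(314.1,216.9),s,(260+97/2.6,150+90/3.2)))
for n,p,z in[('white',(240,219),.114),('y1',(256,265),.114),('y2',(309.5,282.5),.114),('y3',(356.5,206),.114),('timer',(357,255),.042),('crock',(360,160),.2),('spoons',(380,140),.3)]:
  print(n,onz(c,p,z))
E
```

```text
196 ((300.6327819824219, 235.6541748046875), (30.113231658935547, 36.502906799316406), 112.93061828613281)
rim [ 0.4714 -0.1855  0.103 ] hand [ 0.4668 -0.1854  0.103 ]
[ 0.4671 -0.1437  0.103 ]
[ 0.4677 -0.2264  0.103 ]
lid [ 0.5194 -0.2226  0.145 ] [ 0.048  -0.0371  0.042 ] -37.70039692550794
lidends [ 0.5382 -0.1891  0.145 ] [ 0.4976 -0.2575  0.145 ] 0.07954805977966582 -30.66862685558756
side rim [ 0.4645 -0.183   0.103 ] two (array([ 0.4657, -0.1852,  0.1017]), np.float64(0.00254772853531825))
two lid (array([ 0.5181, -0.2225,  0.1429]), np.float64(0.0034434580351614063))
white [ 0.5181 -0.0058  0.114 ]
y1 [ 0.3824 -0.0555  0.114 ]
y2 [ 0.3334 -0.21    0.114 ]
y3 [ 0.5602 -0.3513  0.114 ]
timer [ 0.4232 -0.3607  0.042 ]
crock [ 0.6741 -0.3502  0.2   ]
spoons [ 0.6951 -0.3864  0.3   ]
```

>>> carry_out:
  plan:
    - [[0, 0, -30, 0, 0, 0.07, 0], [0, 0, -33, 0, 0, 0.069, 0], [0, 0, -33, 0, 0, 0, 0], [0, 0, 0, 0, 0, 0, 0]]

```text
time_s: 0.43
ee_pos: [0.2332, 0.4995, 0.3077]
eef_rot: [3.133, -0.001, 2.566]
force: [-0.5, -0.7, -0.4]
grip_width: 0.0708
grip_force: 0.0
```

```bash
cat >> h.py <<'E'
J=np.array([.466,-.185]);YAW=np.radians(-33);U=np.array([np.cos(YAW),np.sin(YAW)]);V=np.array([-U[1],U[0]])
def where():
    o=telemetry.get_obs();R=Ro.from_euler('xyz',o['eef_rot']);p=o['ee_pos']
    print('t',o['time_s'],'p',np.round(p,4),'rpy',np.round(o['eef_rot'],3),'s,v mm',np.round(1e3*(p[:2]-J)@U,1),np.round(1e3*(p[:2]-J)@V,1),'F',np.round(o['force'],2),'q',np.round(o['qpos'],2),o['grip_width'])
    return p,R
def to(s,v,z):
    p,R=where();t=np.r_[J+U*s/1e3+V*v/1e3,z];print('tool mm',np.round(R.inv().apply(t-p)*1e3,1))
E
python3 -c "
from h import *
to(110,0,.30)"
```

```text
t 0.4333 p [0.2332 0.4995 0.3077] rpy [ 3.133e+00 -1.000e-03  2.566e+00] s,v mm -568.0 447.3 F [-0.51 -0.72 -0.41] q [1.07 0.24 1.36 0.   1.53 0.07] 0.07083585150088698
tool mm [-678.  -447.3    3.4]
```

>>> carry_out:
  plan:
    - [[-16, -10, 0, 0, 0, 0, 0], [-34, -22, 0, 0, 0, 0, 0], [-34, -22, 0, 0, 0, 0, 0], [-34, -22, 0, 0, 0, 0, 0], [-34, -22, 0, 0, 0, 0, 0], [-34, -22, 0, 0, 0, 0, 0], [-34, -22, 0, 0, 0, 0, 0], [-34, -22, 0, 0, 0, 0, 0], [-34, -22, 0, 0, 0, 0, 0], [-34, -22, 0, 0, 0, 0, 0], [-34, -23, 0, 0, 0, 0, 0], [-34, -23, 0, 0, 0, 0, 0], [-34, -23, 0, 0, 0, 0, 0], [-34, -23, 0, 0, 0, 0, 0], [-34, -23, 0, 0, 0, 0, 0], [-34, -23, 0, 0, 0, 0, 0], [-34, -23, 0, 0, 0, 0, 0], [-20, -12, 0, 0, 0, 0, 0], [0, 0, 0, 0, 0, 0, 0], [0, 0, 0, 0, 0, 0, 0]]

```text
time_s: 2.1
ee_pos: [0.5116, -0.1378, 0.3004]
eef_rot: [-3.141, -0.002, 2.564]
force: [0.2, 0.9, 0.2]
grip_width: 0.0003
grip_force: 0.0
```

```bash
python3 -c "
from h import *
to(110,0,.30)
snap('wrist','w1')
print(proj(ld('w1'),[np.r_[J,.103],np.r_[J+.047*U,.104],np.r_[J+.072*U,.144]]))"
```

```text
t 2.1 p [ 0.5116 -0.1378  0.3004] rpy [-3.141e+00 -2.000e-03  2.564e+00] s,v mm 12.6 64.4 F [0.25 0.88 0.16] q [-0.33  0.2   1.43  0.    1.52 -1.33] 0.0002816362049997296
tool mm [-97.5 -64.3   0.3]
[[213.7474434  178.63077095]
 [215.46337632 218.406687  ]
 [210.7793287  251.47135038]]
```

View pics/w1.png

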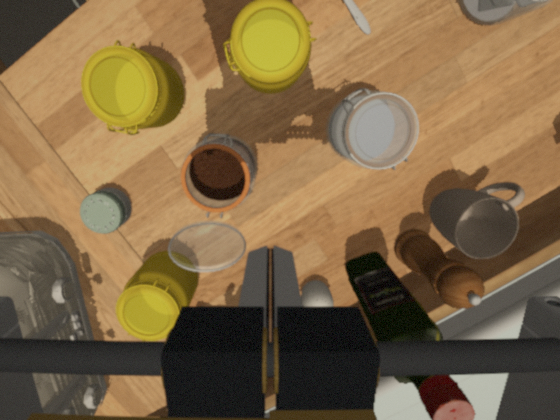

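The wrist view shows the jar's rim centre at about (216,177) and its lid disc at about (206,247). Both are within a few pixels of the prediction, and the camera sees the shut fingers at (271,260). I'll refine the jar axis from this.

```bash
python3 -c "
from h import *
c=ld('w1');g=c['pixels'].astype(int)
m=((g[...,0]>110)&(g[...,0]-g[...,2]>65)).astype(np.uint8)*255
roi=np.zeros_like(m);cv2.circle(roi,(216,177),39,255,-1);m&=roi
# ring: orange, extremes by hand
ring=onz(c,(216,177),.103);lid=onz(c,(206.5,247),.145)
a=onz(c,(168,248),.145);b=onz(c,(246,245),.145)
d=lid-ring;print(ring,lid,np.hypot(*d[:2]),np.degrees(np.arctan2(d[1],d[0])),np.linalg.norm(a-b),np.degrees(np.arctan2(*(a-b)[1::-1]))+90)
print('rim ends',onz(c,(182,178),.103),onz(c,(250,177),.103),onz(c,(207,216),.103))
"
```

```text
[ 0.4658751  -0.18176075  0.103     ] [ 0.51944679 -0.2246525   0.145     ] 0.06862672916434155 -38.682231856212546 0.08415532423037625 -30.574243296421585
rim ends [ 0.44558043 -0.2149332   0.103     ] [ 0.4869647  -0.14940635  0.103     ] [ 0.49775435 -0.21753456  0.103     ]
```

```bash
sed -i 's/J=np.array(.*radians(-33)/J=np.array([.466,-.1835]);YAW=np.radians(-35)/' h.py; python3 -c "
from h import *
to(112,0,.30)"
```

```text
t 2.15 p [ 0.5115 -0.1369  0.3009] rpy [-3.142e+00 -1.000e-03  2.565e+00] s,v mm 10.5 64.3 F [-0.94 -0.31 -0.49] q [-0.33  0.2   1.43  0.    1.52 -1.33] 0.0004953216668007702
tool mm [-99.2 -67.7   0.8]
```

Move behind the lid, then go down to a tip height of about 0.16.

>>> carry_out:
  plan:
    - [[-20, -14, 0, 0, 0, 0.0, 0], [-30, -20, 0, 0, 0, 0, 0], [-30, -20, 0, 0, 0, 0, 0], [-19, -14, 0, 0, 0, 0, 0], [0, 0, 0, 0, 0, 0.034, 0], [0, 0, 20, 0, 0, 0, 0], [0, 0, 30, 0, 0, 0, 0], [0, 0, 30, 0, 0, 0, 0], [0, 0, 30, 0, 0, 0, 0], [0, 0, 20, 0, 0, 0, 0], [0, 0, 10, 0, 0, 0, 0], [0, 0, 0, 0, 0, 0, 0], [0, 0, 0, 0, 0, 0, 0], [0, 0, 0, 0, 0, 0, 0]]

```text
time_s: 3.32
ee_pos: [0.5584, -0.2479, 0.1634]
eef_rot: [3.141, 0.003, 2.532]
force: [-0.2, 0.5, 0.3]
grip_width: 0.0004
grip_force: 0.0
```

```bash
python3 -c "
from h import *
to(96,0,.16)
snap('wrist','w2')
a=cv2.imread('pics/w2.png')
b=snap('side','s2');b=cv2.resize(cv2.imread('pics/s2.png')[140:240,250:350],(420,420),interpolation=2)
cv2.imwrite('pics/m2.png',cv2.resize(np.hstack([a,b]),None,fx=.8,fy=.8))"
```

```text
t 3.3167 p [ 0.5584 -0.2479  0.1634] rpy [3.141e+00 3.000e-03 2.532e+00] s,v mm 112.6 0.3 F [-0.21  0.54  0.34] q [-0.48  0.47  1.39  0.    1.28 -1.44] 0.00042279388943753315
tool mm [16.6 -0.2  3.3]
```

View pics/m2.png

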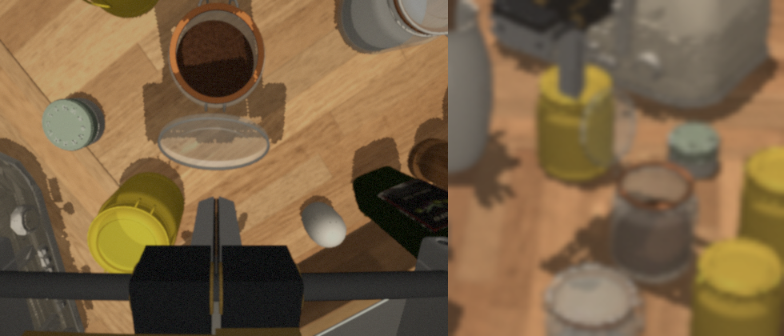

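The shut fingertips at (217,200) are behind the lid (214,142) and centred on it, with a gap. Now push forward slowly to bring the lid upright.

>>> carry_out:
  plan:
    - [[4, 0, 3, 0, 0, 0, 0], [4, 0, 0, 0, 0, 0, 0], [4, 0, 0, 0, 0, 0, 0], [3, 0, 0, 0, 0, 0, 0], [2, 0, 0, 0, 0, 0, 0], [2, 0, 0, 0, 0, 0, 0], [2, 0, 0, 0, 0, 0, 0], [2, 0, 0, 0, 0, 0, 0], [2, 0, 0, 0, 0, 0, 0], [2, 0, 0, 0, 0, 0, 0], [2, 0, 0, 0, 0, 0, 0], [2, 0, 0, 0, 0, 0, 0], [2, 0, 0, 0, 0, 0, 0], [2, 0, 0, 0, 0, 0, 0], [2, 0, 0, 0, 0, 0, 0], [2, 0, 0, 0, 0, 0, 0], [2, 0, 0, 0, 0, 0, 0], [2, 0, 0, 0, 0, 0, 0], [2, 0, 0, 0, 0, 0, 0], [2, 0, 0, 0, 0, 0, 0]]

```text
time_s: 5.08
ee_pos: [0.5191, -0.221, 0.1585]
eef_rot: [3.142, 0.0, 2.532]
force: [0.8, -0.4, 0.6]
grip_width: 0.0004
grip_force: 0.7
```

```bash
python3 -c "
from h import *
to(50.7,0,.159)
snap('wrist','w3')
a=cv2.imread('pics/w3.png')
b=snap('side','s3');b=cv2.resize(cv2.imread('pics/s3.png')[140:240,250:350],(420,420),interpolation=2)
cv2.imwrite('pics/m3.png',cv2.resize(np.hstack([a,b]),None,fx=.8,fy=.8))"
```

```text
t 5.0833 p [ 0.5191 -0.221   0.1585] rpy [3.142 0.    2.532] s,v mm 64.9 -0.3 F [ 0.79 -0.37  0.58] q [-0.47  0.37  1.54 -0.    1.23 -1.43] 0.0003672714208036034
tool mm [14.2  0.3 -0.5]
```

View pics/m3.png

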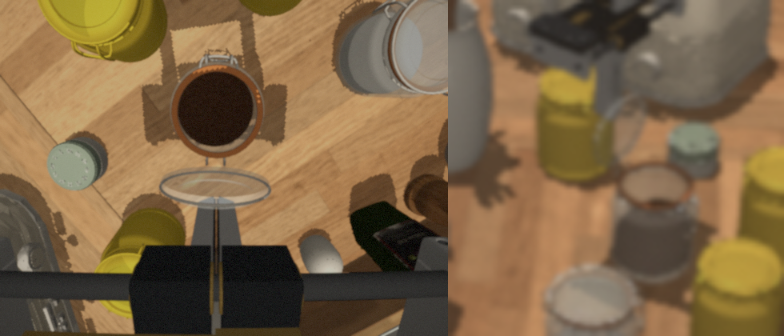

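The lid is about upright at (215,186) against the fingers, and the jar hasn't moved. Continue along the arc.

>>> carry_out:
  plan:
    - [[2.4, 0, 0, 0, 0, 0, 0], [2.4, 0, 0, 0, 0, 0, 0], [2.4, 0, 0, 0, 0, 0, 0], [2.4, 0, 0, 0, 0, 0, 0], [2.4, 0, 0, 0, 0, 0, 0], [2.3, 0, 0, 0, 0, 0, 0], [2.3, 0, 0.3, 0, 0, 0, 0], [2.3, 0, 0.3, 0, 0, 0, 0], [2.3, 0, 0.4, 0, 0, 0, 0], [2.3, 0, 0.5, 0, 0, 0, 0], [2.3, 0, 0.6, 0, 0, 0, 0], [2.3, 0, 0.7, 0, 0, 0, 0], [2.2, 0, 0.9, 0, 0, 0, 0], [2.2, 0, 1.0, 0, 0, 0, 0], [2.1, 0, 1.1, 0, 0, 0, 0], [2.1, 0, 1.2, 0, 0, 0, 0], [2.1, 0, 1.3, 0, 0, 0, 0], [2.0, 0, 1.3, 0, 0, 0, 0]]

```text
time_s: 6.68
ee_pos: [0.4855, -0.1975, 0.1487]
eef_rot: [-3.142, -0.0, 2.532]
force: [0.3, 0.2, 0.5]
grip_width: 0.0006
grip_force: 0.5
```

```bash
python3 -c "
from h import *
to(13.2,0,.1397)
snap('wrist','w4')
a=cv2.imread('pics/w4.png')
b=snap('side','s4');b=cv2.resize(cv2.imread('pics/s4.png')[140:240,250:350],(420,420),interpolation=2)
cv2.imwrite('pics/m4.png',cv2.resize(np.hstack([a,b]),None,fx=.8,fy=.8))"
```

```text
t 6.6833 p [ 0.4855 -0.1975  0.1487] rpy [-3.142 -0.     2.532] s,v mm 24.1 -0.3 F [0.31 0.17 0.46] q [-0.46  0.3   1.66  0.    1.18 -1.42] 0.0005675349488935739
tool mm [10.9  0.3  9. ]
```

View pics/m4.png

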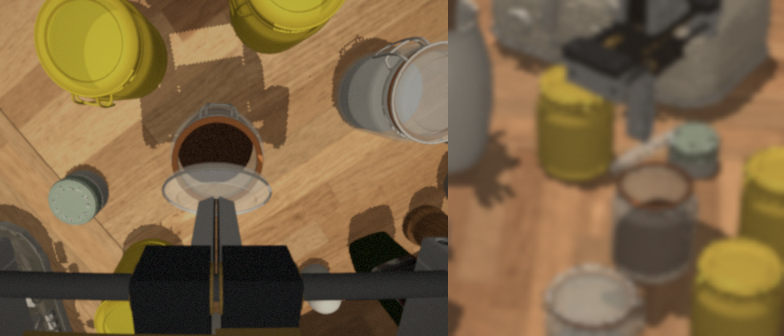

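The lid is now about 45° down at (215,188), and the jar is still in place. Continue until it is almost shut.

>>> carry_out:
  plan:
    - [[1.9, 0, 1.4, 0, 0, 0, 0], [1.9, 0, 1.5, 0, 0, 0, 0], [1.8, 0, 1.5, 0, 0, 0, 0], [1.8, 0, 1.6, 0, 0, 0, 0], [1.7, 0, 1.6, 0, 0, 0, 0], [1.7, 0, 1.7, 0, 0, 0, 0], [1.3, 0, 1.7, 0, 0, 0, 0], [1.2, 0, 1.7, 0, 0, 0, 0], [1.1, 0, 1.7, 0, 0, 0, 0], [1.1, 0, 1.7, 0, 0, 0, 0], [1.1, 0, 1.7, 0, 0, 0, 0], [1.0, 0, 1.7, 0, 0, 0, 0], [1.0, 0, 1.7, 0, 0, 0, 0], [0.8, 0, 1.7, 0, 0, 0, 0], [0.7, 0, 1.7, 0, 0, 0, 0], [0.7, 0, 1.7, 0, 0, 0, 0], [0.6, 0, 1.7, 0, 0, 0, 0], [0.6, 0, 1.7, 0, 0, 0, 0], [0.5, 0, 1.7, 0, 0, 0, 0], [0.4, 0, 1.4, 0, 0, 0, 0]]

```text
time_s: 8.45
ee_pos: [0.4669, -0.1845, 0.1158]
eef_rot: [-3.142, -0.0, 2.532]
force: [0.4, -1.2, 0.9]
grip_width: 0.0005
grip_force: 0.2
```

```bash
python3 -c "
from h import *
to(1,0,.114)"
```

```text
t 8.45 p [ 0.4669 -0.1845  0.1158] rpy [-3.142 -0.     2.532] s,v mm 1.3 -0.4 F [ 0.35 -1.23  0.88] q [-0.45  0.29  1.76 -0.    1.1  -1.41] 0.00048199278424750975
tool mm [0.3 0.4 1.8]
```

Press gently in small steps while watching the force.

>>> carry_out:
  plan:
    - [[0, 0, 0.8, 0, 0, 0, 0], [0, 0, 0.7, 0, 0, 0, 0], [0, 0, 0.5, 0, 0, 0, 0], [0, 0, 0, 0, 0, 0, 0]]

```text
time_s: 8.78
ee_pos: [0.4669, -0.1845, 0.1142]
eef_rot: [-3.142, -0.0, 2.532]
force: [-1.7, 1.0, 3.6]
grip_width: 0.0007
grip_force: 1.6
```

>>> carry_out:
  plan:
    - [[0, 0, 0.4, 0, 0, 0, 0], [0, 0, 0, 0, 0, 0, 0], [0, 0, 0, 0, 0, 0, 0]]

```text
time_s: 9.03
ee_pos: [0.467, -0.1846, 0.1142]
eef_rot: [-3.142, 0.0, 2.532]
force: [-2.7, 1.0, 8.2]
grip_width: 0.0003
grip_force: 3.8
```

The tip has stopped at 114.2 mm, the shut height, and is pressing with about 8 N. Hold briefly, then withdraw straight up.

>>> carry_out:
  plan:
    - [[0, 0, 0, 0, 0, 0, 0], [0, 0, 0, 0, 0, 0, 0], [0, 0, 0, 0, 0, 0, 0], [0, 0, -1, 0, 0, 0, 0], [0, 0, -4, 0, 0, 0, 0], [0, 0, -15, 0, 0, 0, 0], [0, 0, -30, 0, 0, 0, 0], [0, 0, -30, 0, 0, 0, 0], [0, 0, -30, 0, 0, 0, 0], [0, 0, -30, 0, 0, 0, 0], [0, 0, -30, 0, 0, 0, 0], [0, 0, -15, 0, 0, 0, 0], [0, 0, 0, 0, 0, 0, 0], [0, 0, 0, 0, 0, 0, 0]]

```text
time_s: 10.2
ee_pos: [0.467, -0.1846, 0.2987]
eef_rot: [3.141, 0.001, 2.532]
force: [-0.6, -0.3, -0.8]
grip_width: 0.0005
grip_force: 0.0
```

```bash
python3 -c "
from h import *
where()
snap('wrist','w5')
a=cv2.imread('pics/w5.png')
b=snap('side','s5');b=cv2.resize(cv2.imread('pics/s5.png')[140:240,250:350],(420,420),interpolation=2)
cv2.imwrite('pics/m5.png',cv2.resize(np.hstack([a,b]),None,fx=.8,fy=.8))"
```

```text
t 10.2 p [ 0.467  -0.1846  0.2987] rpy [3.141e+00 1.000e-03 2.532e+00] s,v mm 1.4 -0.3 F [-0.55 -0.32 -0.75] q [-0.45  0.13  1.51 -0.    1.5  -1.41] 0.0004874790225985901
```

View pics/m5.png

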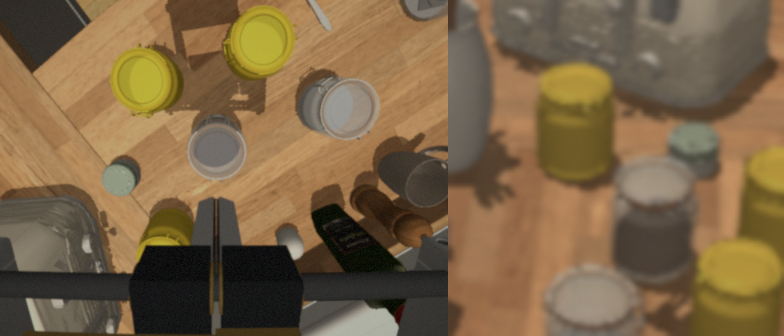

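The lid lies flat and shut on the jar at (217,149), nothing has shifted, and the arm is clear.

```bash
python3 -c "
from station import ctrl
print(ctrl.hand_in())"
```

```text
the job is handed in; nothing more can be done
None
```

The open jar's lid was swung shut and pressed at its middle with about 8 N. The last pictures show it lying flat with nothing shifted, and the arm was clear when I handed the job in; the hand-in gave no verdict.

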